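# Re-dock a pump module with its ejector levers

### The job

The orange-gripped pump module is locked in the yellow test dock: swing both of that dock's red ejector levers well outward so that they pry it up, lift it out and lower it, without dropping it, into the empty blue control dock so that it rests between the two open levers. Then swing both of the blue dock's levers fully inward so that they pull the module down fully home and lock it. Leave everything else on the bench where it is.

Things in the scene. Friction and masses are not known exactly. Their poses are not given: they have to be found in the camera images.
- module: Pump module to be moved, 0.45 kg. Aluminium foot plate 44 (x) x 110 (y) x 15 mm high; on it a grey body 36 x 86 mm, 15 to 55 mm above the underside; on top an orange grip block 30 (x) x 32 (y) mm, 55 to 90 mm up, pinched across its 30 mm. Origin: centre of the underside; z up, y along the 110 mm. In a dock its y lies along the dock's y, either way round.
- test_dock: The yellow test dock; the module starts locked in it. Fixed. Base plate 100 (x) x 200 (y) x 12 mm; origin: centre of its underside, z up, yaw within 0.25 rad. The foot plate fits, long side along y, between side guides (faces at x +-25 mm) and pivot cheeks (faces at y +-58 mm), 56 mm high, with lips flaring about 8 mm out up to 66 mm. Both docks have the same shape.
- test_dock_seat (a point): Middle of the yellow dock, 31 mm above the bench: where the module's origin lies when fully home (axes as the dock's). The module stands about 15 mm higher when it rests on the toes of fully open levers, 4 mm higher on the dock's sprung brass contact block alone (8 N when pressed down).
- test_left (a joint): Red ejector lever at the +y end of the yellow dock, rad: 0 fully inward (hook holds the foot plate down), 1.0 fully outward (toe has pried the module up). Pivot in the dock's frame: x 0, y +67, z 40 mm; swings in its y-z plane. Arm leans out 0.15 + joint value from upright. Stays where left; about 5 N square to the paddle moves it, up to 20 N if pushed level when wide open. Hook frees the plate above 0.8.
- test_left_tip (a point): Middle of the free end of the yellow dock's +y lever, 75 mm from its pivot. The arm is 16 mm wide (x) and 10 mm thick; its last 29 mm are a flat paddle 32 mm wide (x).
- test_right (a joint): Red ejector lever at the -y end of the yellow dock, rad: 0 fully inward (hook holds the foot plate down), 1.0 fully outward (toe has pried the module up). Pivot in the dock's frame: x 0, y -67, z 40 mm; swings in its y-z plane. Arm leans out 0.15 + joint value from upright. Stays where left; about 5 N square to the paddle moves it, up to 20 N if pushed level when wide open. Hook frees the plate above 0.8.
- test_right_tip (a point): Middle of the free end of the yellow dock's -y lever, 75 mm from its pivot. The arm is 16 mm wide (x) and 10 mm thick; its last 29 mm are a flat paddle 32 mm wide (x).
- control_dock: The blue control dock, empty, levers open at the start. Fixed. Base plate 100 (x) x 200 (y) x 12 mm; origin: centre of its underside, z up, yaw within 0.25 rad. The foot plate fits, long side along y, between side guides (faces at x +-25 mm) and pivot cheeks (faces at y +-58 mm), 56 mm high, with lips flaring about 8 mm out up to 66 mm. Both docks have the same shape.
- control_dock_seat (a point): Middle of the blue dock, 31 mm above the bench: where the module's origin lies when fully home (axes as the dock's). The module stands about 15 mm higher when it rests on the toes of fully open levers, 4 mm higher on the dock's sprung brass contact block alone (8 N when pressed down).
- control_left (a joint): Red ejector lever at the +y end of the blue dock, rad: 0 fully inward (hook holds the foot plate down), 1.0 fully outward (toe has pried the module up). Pivot in the dock's frame: x 0, y +67, z 40 mm; swings in its y-z plane. Arm leans out 0.15 + joint value from upright. Stays where left; about 5 N square to the paddle moves it, up to 20 N if pushed level when wide open. Hook frees the plate above 0.8.
- control_left_tip (a point): Middle of the free end of the blue dock's +y lever, 75 mm from its pivot. The arm is 16 mm wide (x) and 10 mm thick; its last 29 mm are a flat paddle 32 mm wide (x).
- control_right (a joint): Red ejector lever at the -y end of the blue dock, rad: 0 fully inward (hook holds the foot plate down), 1.0 fully outward (toe has pried the module up). Pivot in the dock's frame: x 0, y -67, z 40 mm; swings in its y-z plane. Arm leans out 0.15 + joint value from upright. Stays where left; about 5 N square to the paddle moves it, up to 20 N if pushed level when wide open. Hook frees the plate above 0.8.
- control_right_tip (a point): Middle of the free end of the blue dock's -y lever, 75 mm from its pivot. The arm is 16 mm wide (x) and 10 mm thick; its last 29 mm are a flat paddle 32 mm wide (x).
- old_module: Bystander: A second, identical-shaped pump module with a GREEN grip block, standing on the bench: leave it alone. Origin: centre of the underside, y along its 110 mm length.
- bottle_blue: Bystander: glass bottle with blue cap, 70 mm diameter, 130 mm tall; origin at its underside.
- bottle_red: Bystander: amber bottle with red cap, 70 mm diameter, 130 mm tall; origin at its underside.
- jar: Bystander: jar with white lid, 60 mm diameter, 80 mm tall; origin at its underside.
- beaker: Bystander: glass beaker, 60 mm diameter, 70 mm tall; origin at its underside.
- flange_ring: Bystander: steel ring, 64 mm outside, 12 mm high; origin at its underside.
- control_dock_contact (a joint): The blue dock's sprung brass contact block, m: 0 = pressed fully down, 0.004 = fully up (empty dock).
Things that resemble listed ones, but are neither listed nor needed, are in the scene too. What is meant by the test_dock is not pink, and is the smaller of those in its own colour.

How it is judged (in metres and radians):
On the way, in this order (a step that is already met when the one before it is completed fails the run):
1. both levers of the yellow dock are swung well outward and have pried the module up, still in that dock (value of joint each of test_left, test_right above 0.65 rad and z of module in the frame of test_dock_seat between 0.006 and 0.024 m and horizontal distance between module and test_dock_seat below 0.015 m), for 0.2 s.
2. the module is lifted clear of the yellow dock (z of module in the frame of test_dock_seat above 0.04 m), for 0.1 s.
3. the module is in the blue dock, on its still open levers (x of module in the frame of control_dock_seat between -0.008 and 0.008 m and y of module in the frame of control_dock_seat between -0.01 and 0.01 m and z of module in the frame of control_dock_seat between 0.004 and 0.022 m and angle between the y axis of module and the y axis of control_dock, either way round below 0.12 rad and value of joint each of control_left, control_right above 0.5 rad), for 0.2 s.
4. both levers of the blue dock are swung fully inward and the module is fully home (x of module in the frame of control_dock_seat between -0.008 and 0.008 m and y of module in the frame of control_dock_seat between -0.01 and 0.01 m and z of module in the frame of control_dock_seat between -0.004 and 0.004 m and angle between the y axis of module and the y axis of control_dock, either way round below 0.12 rad and angle between module's own z axis and vertical below 0.06 rad and value of joint each of control_left, control_right below 0.12 rad), for 0.2 s.
At the end, for the whole second after the job is handed in: The module stands fully home in the blue control dock (origin within 8 mm in x, 10 mm in y and 4 mm in height of the dock's seat point, long side along the dock within 0.12 rad, upright within 0.06 rad), at rest, with both levers of that dock swung inward (below 0.12 rad) (all of step 4 and linear speed of module below 0.02 m/s and angular speed of module below 0.1 rad/s); the robot touches nothing.
It fails at once if any bystander (the green-gripped module, the blue-capped bottle, the red-capped bottle, the jar, the beaker, the steel ring) is moved more than 30 mm (distance of any of old_module, bottle_blue, bottle_red, jar, beaker, flange_ring from where it was at the start of the episode above 0.03 m).
It fails at once if the module is let fall (faster than 0.7 m/s with no finger on it) (linear speed of module above 0.7 m/s and contact force between module and the fingers below 0.2 N).
It also fails if it takes over 67 s, if anything falls off the work surface, if the arm or the gripper's body presses on something with over 40 N, if the wrist force passes 120 N, or if a joint passes its speed limit or range.

### The arm

A 6-joint arm with a two-finger parallel gripper is mounted at the origin on the work surface. World frame = base frame: x ahead of the robot, y to its left, z up, the work surface at z = 0. Lengths are in m, angles in degrees, forces in N, time in s.
With the tool pointing down it reaches from about 0.35 to 0.875 m from the base axis. Payload 4.2 kg.
Tool frame: the origin (TCP) lies midway between the tips of the shut fingers; the grasp point (between the pads) lies 19 mm behind it; z points along the fingers, y is the direction in which the jaws open and shut (so a half turn about z gives the same grasp; the last joint's range is limited). The gripper opens to 85 mm and grips with 20 to 120 N. Pads are 22 mm wide; open, the fingers measure 114 mm over their backs; the gripper's body (76 mm by 85 mm) begins 54 mm behind the grasp point. The pads swing forward as they close: fully open they stand 13 mm farther back than shut.
Start: joints at [-53.709, 22.042, 0.453, 0, -68.411, -14.817], TCP at [0.229, -0.582, 0.231] pointing down, gripper open.
Joint ranges: [-179.83, 179.83], [-69.29, 118.12], [-61.27, 80.66], [-181.25, 117.63], [-171.15, -9.14], [-177.46, 177.46]. Speed limits (degrees/s): [159.86, 159.86, 180, 180, 180, 180].

### API

Orientations are given as a 3x3 rotation matrix whose columns are the frame's x, y, z axes.
In Python, from bench import arm gives the robot as it stands.
- The arm moves only by the tool step_arm, never from a script. Its argument "commands" is a list of rows, each a list of 3 entries, a list of its own where there are three numbers: the shift along the tool's x, y, z in mm, then the turn, a rotation vector about the tool's x, y, z in rad, then the closure, from -1 (fully open) to 1 (shut). In form: [[[x, y, z], [ax, ay, az], hand], ...]. A call has 1 to 8 rows; each row is the pose to reach, as a shift and turn from the pose commanded when the call began, along the tool's axes at that moment; what a row does not reach only later rows make up. A row lasts 1/8 s, in which the tool goes at most 62.5 mm and 10.7 degrees, less where a joint would pass 70% of its speed; a pose out of reach is approached as far as the arm can. A call with a gripper value outside its range is refused whole. The fingers move at their own pace and stop on an object; "force" is the grip in N (left out, the last holds). Time passes only in rows, so rows that repeat a pose let the fingers close. It gives the time, the measured TCP pose, the force and the opening at its end, in the units of the state.
- arm.get_obs(): the state, without advancing time (a new reading comes with each control period).
- arm.camera(name): name is "scene" or "side" or "wrist"; returns the picture (480x640x3 uint8, red, green, blue); there is no depth.
- arm.camera_model(name): a dict with "mtx" (3x3 intrinsics, pixels), "origin" and "rotation" of the camera in the world. Camera axes: x right, y up, looking along -z (the intrinsics and any distortion apply to the point x, -y, -z); pixel columns grow to the right and rows downward; lengths in m; the calibration is good to about 2 mm. A picture is of the moment at which its call begins: read the wrist's pose just before it. camera_model takes no time and is no camera call; for the wrist camera it gives the pose at the moment of the call.
- arm.finish_job(): hands the job in, once; it reports no verdict.
The state is a dict: "clock": time; "qpos": joint angles; "joint_velocities": joint speeds; "effort": joint torques, N m; "tcp_pos": TCP position; "eef_rot": TCP orientation; "contact_force": force on the tool from outside, world axes, zero at the start; "torque": the same for the moment, N m; "finger_gap": opening from 0.0 (shut) to 1.0 (fully open).
Only numpy, scipy, OpenCV 4.12 (cv2) and the standard library are available. Lean on these libraries where they do the work, as an engineer would, in place of code of your own. Each camera call takes 0.05 s, during which the arm holds its last target. There are 200 camera calls.

## Working session

There is one attempt and no reset: what is moved stays moved. The work goes in short steps, Python scripts to look and compute and a tool call to move; the robot and the scene stay as the last step left them, time stands still between calls to the robot, and variables do not carry over. Pictures are saved under pics/ and viewed, about 8 in all and at most 12, crops included, and the job is handed in when it is done.

Besides the shell and the picture viewer there is one more tool, called after "Emit:" as a command line: name --argument value ..., lists and objects as JSON in quotes. step_arm: Moves the arm, as the interface text tells. Its arguments: {"type":"object","properties":{"commands":{"type":"array","items":{"type":"array"}},"force":{"type":"number"}},"required":["commands"]}

```bash
ls; mkdir -p pics; python3 - <<'E'
from bench import arm
import cv2, numpy as np
o=arm.get_obs();print(o)
for n in ("scene","side"):
    im=arm.camera(n);cv2.imwrite(f"pics/{n}0.png",im[...,::-1]);m=arm.camera_model(n);print(n,{k:np.round(v,4).tolist() if not isinstance(v,str) else v for k,v in m.items()})
E
```

```text
pics
{'clock': 0.0, 'qpos': array([-5.37069190e+01,  2.20908159e+01,  3.78612674e-01, -2.85933816e-02,
       -6.84096692e+01, -1.48151583e+01]), 'joint_velocities': array([ 0.01772132, -0.01858712,  0.06401045, -0.08277366, -0.08119992,
       -0.03195066]), 'effort': array([-2.31092563e-04, -3.92282546e+01,  1.88396144e+01,  4.18635875e+00,
       -4.70329978e-03,  1.03878361e-05]), 'tcp_pos': array([ 0.22862696, -0.58105406,  0.23021405]), 'eef_rot': array([[-9.30626079e-01, -3.65970380e-01, -8.85011273e-04],
       [-3.65971437e-01,  9.30623958e-01,  1.98905564e-03],
       [ 9.56772475e-05,  2.17495589e-03, -9.99997630e-01]]), 'contact_force': array([-0.11986466,  0.61499449,  0.5894127 ]), 'torque': array([-0.01360463, -0.02630961,  0.02491119]), 'finger_gap': 1.0022443480010026}
scene {'mtx': [[551.8224, 0.0, 320.0074], [0.0, 551.8224, 245.0905], [0.0, 0.0, 1.0]], 'origin': [1.3164, -0.4031, 1.3675], 'rotation': [[0.4564, -0.7142, 0.5306], [0.8897, 0.3716, -0.2652], [-0.0078, 0.5931, 0.8051]]}
side {'mtx': [[464.6198, 0.0, 308.893], [0.0, 464.6198, 239.1391], [0.0, 0.0, 1.0]], 'origin': [0.1587, 0.5876, 0.8708], 'rotation': [[-0.8712, 0.3661, -0.327], [-0.4909, -0.6406, 0.5905], [0.0067, 0.6749, 0.7378]]}
```

View pics/scene0.png

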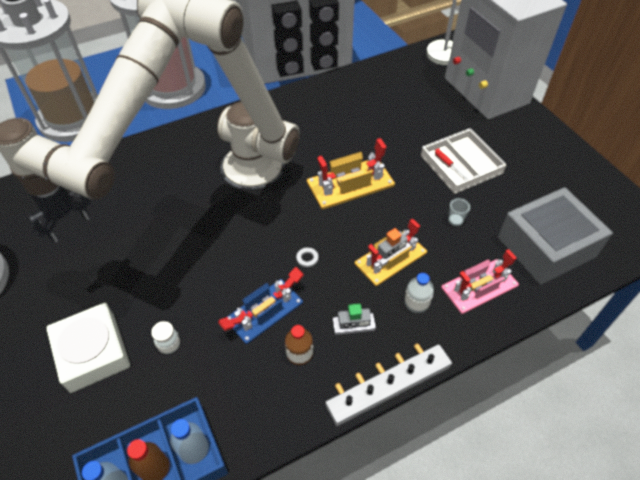

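View pics/side0.png

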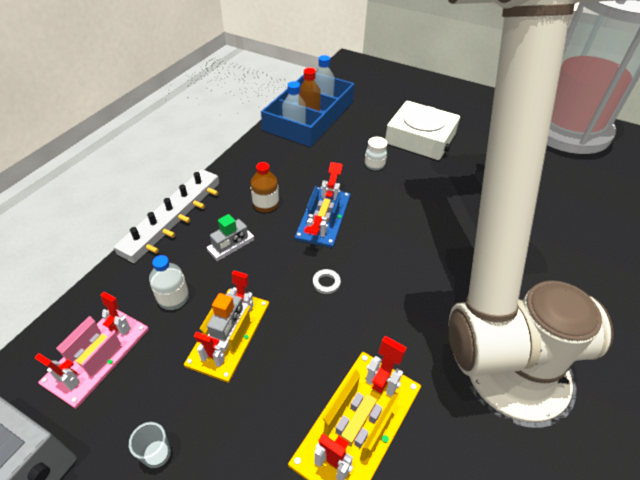

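The scene view shows two yellow docks: a large empty one at (350,180), and a smaller one holding the orange-gripped module at (391,252). The smaller one fits the description. The blue dock is at (262,305), the pink lookalike at (480,283). I'll confirm with enlarged crops.

```bash
python3 - <<'E'
import cv2, numpy as np
s=cv2.imread("pics/scene0.png");d=cv2.imread("pics/side0.png")
def c(im,x,y,w=100,h=75): return cv2.resize(im[y:y+h,x:x+w],(400,300),interpolation=cv2.INTER_CUBIC)
a=np.vstack([np.hstack([c(s,345,212),c(s,214,262)]),np.hstack([c(d,160,265,160,120),c(d,260,155)])])
# side yellow: 2.5x ; others 4x
cv2.imwrite("pics/crops.png",a)
E
```

```text
(no output)
```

View pics/crops.png

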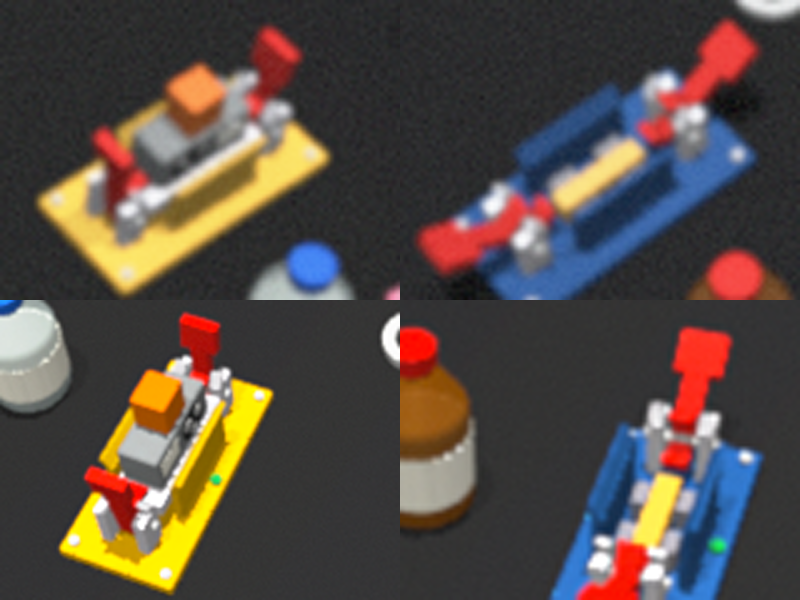

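Confirmed: the smaller yellow dock holds the orange-gripped module, with both levers in. The blue dock is empty with its levers open. Next I'll fit the dock poses from the base-plate corners in both views.

```bash
cat > h.py <<'E'
from bench import arm
import cv2, numpy as np
from scipy.optimize import least_squares
def proj(m,P):
    R=np.array(m['rotation']);q=(np.atleast_2d(P)-m['origin'])@R
    q=q*[1,-1,-1]; K=np.array(m['mtx']); u=q@K.T
    return u[:,:2]/u[:,2:]
def ray(m,uv,z):
    K=np.array(m['mtx']);d=np.linalg.inv(K)@[uv[0],uv[1],1];d=np.array(m['rotation'])@(d*[1,-1,-1])
    o=np.array(m['origin']);return o+d*(z-o[2])/d[2]
def w(p,L):
    x,y,a=p;c,s=np.cos(a),np.sin(a);L=np.atleast_2d(L)
    return np.c_[x+c*L[:,0]-s*L[:,1],y+s*L[:,0]+c*L[:,1],L[:,2]]
E
python3 - <<'E'
from h import *
S=arm.camera_model("scene");D=arm.camera_model("side")
for n,l in dict(y=[(S,(354.5,261.5)),(S,(376,285.2)),(S,(427.5,251)),(D,(269.2,301)),(D,(228.8,381.8)),(D,(184,365))],b=[(S,(302.75,300.75)),(S,(247,338)),(D,(350.5,193.75)),(D,(297,238)),(D,(325,244))]).items():
    for m,uv in l: print(n,'S' if m is S else 'D',uv,ray(m,uv,.012).round(4))
E
```

```text
y S (354.5, 261.5) [0.5245 0.1069 0.012 ]
y S (376, 285.2) [0.626  0.1213 0.012 ]
y S (427.5, 251) [0.5926 0.3214 0.012 ]
y D (269.2, 301) [0.5244 0.1073 0.012 ]
y D (228.8, 381.8) [0.4898 0.307  0.012 ]
y D (184, 365) [0.5888 0.3223 0.012 ]
b S (302.75, 300.75) [ 0.575  -0.0898  0.012 ]
b S (247, 338) [ 0.6104 -0.2758  0.012 ]
b D (350.5, 193.75) [ 0.523  -0.3041  0.012 ]
b D (297, 238) [ 0.5671 -0.0882  0.012 ]
b D (325, 244) [ 0.4966 -0.1053  0.012 ]
```

```bash
cat >> h.py <<'E'
def go(T,yaw=None,mod=np.pi):
    "shift/turn in tool axes to reach world TCP T with tool y at angle yaw (mod pi), pointing down"
    o=arm.get_obs();R=np.array(o['eef_rot']);d=R.T@(np.array(T)-o['tcp_pos'])*1000
    from scipy.spatial.transform import Rotation as Ro
    r=np.zeros(3)
    if yaw is not None:
        best=[]
        for k in (0,np.pi):
            y=np.array([np.cos(yaw+k),np.sin(yaw+k),0]);z=np.array([0,0,-1.]);G=np.c_[np.cross(y,z),y,z]
            best.append(Ro.from_matrix(R.T@G).as_rotvec())
        r=min(best,key=np.linalg.norm)
    print("tcp",np.round(o['tcp_pos'],4),"shift",d.round(1),"turn",r.round(3),"t",round(float(o['clock']),2))
    return d,r
E
python3 - <<'E'
from h import *
m=arm.camera_model("wrist");o=arm.get_obs();R=np.array(o['eef_rot'])
print(m['mtx'],{k:v for k,v in m.items() if k not in('mtx','origin','rotation')})
print("cam in tool",R.T@(m['origin']-o['tcp_pos']),"\n",(R.T@m['rotation']).round(3))
go([.548,-.197,.38],.15); go([.5575,.2145,.38],.172)
S=arm.camera_model("scene")
for n,uv in dict(green=(355,330),bb=(419,308),br=(299,359),jar=(167,350),ring=(308,257),beak=(458,222)).items(): print(n,ray(S,uv,0).round(3))
E
```

```text
[[334.39872664   0.         318.41797252]
 [  0.         334.39872664 238.76108495]
 [  0.           0.           1.        ]] {}
cam in tool [ 0.07887391  0.00059824 -0.14247795] 
 [[-0.001  0.951  0.308]
 [ 1.     0.001 -0.   ]
 [-0.001  0.308 -0.951]]
tcp [ 0.2286 -0.5811  0.2303] shift [-437.8  240.9 -149.2] turn [ 2.000e-03  1.000e-03 -1.346e+00] t 0.1
tcp [ 0.2286 -0.5811  0.2303] shift [-597.2  620.4 -148.5] turn [ 2.000e-03  1.000e-03 -1.368e+00] t 0.1
green [0.719 0.    0.   ]
bb [0.742 0.195 0.   ]
br [ 0.726 -0.175  0.   ]
jar [ 0.538 -0.481  0.   ]
ring [ 0.438 -0.005  0.   ]
beak [0.536 0.477 0.   ]
```

Emit:
step_arm --commands '[[[-438,241,-149],[0,0,-1.346],-1],[[-438,241,-149],[0,0,-1.346],-1],[[-438,241,-149],[0,0,-1.346],-1],[[-438,241,-149],[0,0,-1.346],-1],[[-438,241,-149],[0,0,-1.346],-1],[[-438,241,-149],[0,0,-1.346],-1],[[-438,241,-149],[0,0,-1.346],-1],[[-438,241,-149],[0,0,-1.346],-1]]'

```text
clock: 1.1
tcp_pos: [0.5357, -0.2111, 0.3745]
eef_rot: [[0.152, -0.988, -0.0], [-0.988, -0.152, 0.0], [-0.0, 0.0, -1.0]]
contact_force: [1.3, -0.5, -0.0]
finger_gap: 1.005
```

```bash
python3 - <<'E'
from h import *
im=arm.camera("wrist");m=arm.camera_model("wrist");cv2.imwrite("pics/wb.png",im[...,::-1])
np.save("wb.npy",m,allow_pickle=True)
p=(.548,-.197,.14)
print(proj(m,w(p,[[.05,.1,.012],[-.05,.1,.012],[-.05,-.1,.012],[.05,-.1,.012]])).round(0))
go([.548,-.197,.38],.15);go([.5575,.2145,.38],.172)
E
```

```text
[[282. 252.]
 [344. 253.]
 [349. 122.]
 [279. 120.]]
tcp [ 0.5405 -0.2072  0.376 ] shift [-8.9 -9.1 -4. ] turn [-0.005 -0.001  0.008] t 1.15
tcp [ 0.5405 -0.2072  0.376 ] shift [-413.8  -83.    -3.9] turn [-0.005 -0.001 -0.014] t 1.15
```

View pics/wb.png

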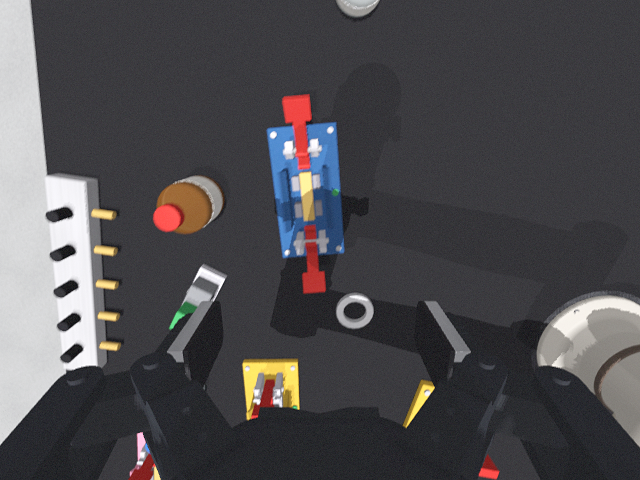

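Emit:
step_arm --commands '[[[0,0,100],[0,0,0],-1],[[0,0,100],[0,0,0],-1],[[0,0,100],[0,0,0],-1],[[0,0,100],[0,0,0],-1]]'

```text
clock: 1.65
tcp_pos: [0.5359, -0.2135, 0.276]
eef_rot: [[0.15, -0.989, 0.003], [-0.989, -0.15, -0.001], [0.002, -0.002, -1.0]]
contact_force: [0.2, -0.3, 0.9]
finger_gap: 1.001
```

```bash
python3 - <<'E'
from h import *
a=arm.get_obs()['tcp_pos'];m=arm.camera_model("wrist");im=arm.camera("wrist");cv2.imwrite("pics/wb2.png",im[...,::-1])
np.save("wb2.npy",m,allow_pickle=True);print(a,arm.get_obs()['tcp_pos'])
c=im[60:360,160:460];c=cv2.resize(c,(600,600),interpolation=cv2.INTER_CUBIC);cv2.imwrite("pics/wb2c.png",c[...,::-1])
E
```

```text
[ 0.53585305 -0.21349339  0.27598333] [ 0.53604436 -0.21347672  0.27648773]
```

View pics/wb2c.png

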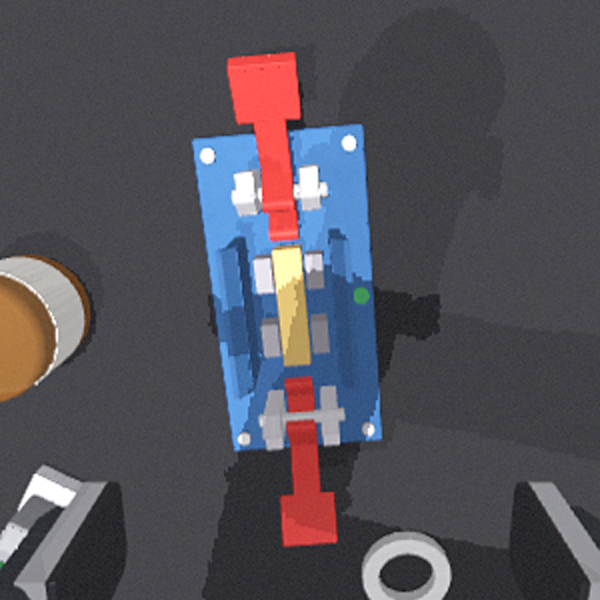

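```bash
cat >> h.py <<'E'
C={'pm':[.05,-.1,.012],'mm':[-.05,-.1,.012],'mp':[-.05,.1,.012],'pp':[.05,.1,.012]}
def fit(obs,p0,ab=False):
    def f(v):
        r=[]
        for m,k,uv,wt in obs:
            L=np.array(C[k[:2]])
            if k.endswith('s'): L=np.array([v[3]*np.sign(L[0]),v[4]*np.sign(L[1]),.0125])
            r+=list((proj(m,w(v[:3],L))[0]-uv)*wt)
        return r
    s=least_squares(f,list(p0)+[.04,.09],loss='soft_l1');print("fit",s.x.round(4),"\n",np.round(s.fun,1).reshape(-1,2).tolist());return s.x
E
python3 - <<'E'
from h import *
W=np.load("wb2.npy",allow_pickle=True).item();S=arm.camera_model("scene");D=arm.camera_model("side")
c=lambda x,y:(x/2+160,y/2+60)
o=[(W,'pm',c(193,139),1),(W,'mm',c(363,124),1),(W,'mp',c(381,438),1),(W,'pp',c(234,451),1)]+[(W,k+'s',c(*uv),1) for k,uv in dict(pm=(207,155),mm=(349,143),mp=(369,429),pp=(244,439)).items()]
b=fit(o,(.548,-.197,.14))
fit(o+[(S,'pp',(302.75,300.75),1),(D,'mm',(350.5,193.75),1)],(.548,-.197,.14))
go([.5575,.2145,.276],.172)
E
```

```text
fit [ 0.5485 -0.1956  0.2339  0.0415  0.0904] 
 [[-1.2, -0.0], [0.2, -0.2], [0.7, 1.3], [-0.4, 0.5], [0.2, -0.0], [0.4, -0.3], [-0.1, -0.1], [0.0, -0.3]]
fit [ 0.5486 -0.1956  0.2336  0.0415  0.0904] 
 [[-1.2, -0.1], [0.2, -0.3], [0.7, 1.3], [-0.5, 0.5], [0.2, -0.1], [0.4, -0.4], [-0.2, -0.1], [-0.0, -0.4], [0.8, -0.7], [0.0, -0.1]]
tcp [ 0.536  -0.2135  0.2765] shift [-420.   -85.2    0. ] turn [-0.004 -0.002 -0.022] t 1.7
```

Emit:
step_arm --commands '[[[-408,-83,0],[0,0,-0.022],-1],[[-408,-83,0],[0,0,-0.022],-1],[[-408,-83,0],[0,0,-0.022],-1],[[-408,-83,0],[0,0,-0.022],-1],[[-408,-83,0],[0,0,-0.022],-1],[[-408,-83,0],[0,0,-0.022],-1],[[-408,-83,0],[0,0,-0.022],1],[[-408,-83,0],[0,0,-0.022],1]]'

```text
clock: 2.7
tcp_pos: [0.5567, 0.2059, 0.2758]
eef_rot: [[0.175, -0.985, 0.003], [-0.985, -0.175, 0.002], [-0.001, -0.003, -1.0]]
contact_force: [-0.8, -1.0, 0.3]
finger_gap: 0.61
```

Emit:
step_arm --commands '[[[0,0,0],[0,0,0],1],[[0,0,0],[0,0,0],1]]'

```text
clock: 2.95
tcp_pos: [0.5563, 0.2018, 0.2751]
eef_rot: [[0.17, -0.985, 0.001], [-0.985, -0.17, 0.001], [-0.0, -0.001, -1.0]]
contact_force: [-0.3, -1.1, -0.4]
finger_gap: 0.144
```

```bash
python3 - <<'E'
from h import *
a=arm.get_obs()['tcp_pos'];m=arm.camera_model("wrist");im=arm.camera("wrist");cv2.imwrite("pics/wy.png",im[...,::-1])
np.save("wy.npy",m,allow_pickle=True);print(a,arm.get_obs()['tcp_pos'],arm.get_obs()['finger_gap'])
c=im[60:360,160:460];c=cv2.resize(c,(600,600),interpolation=cv2.INTER_CUBIC);cv2.imwrite("pics/wyc.png",c[...,::-1])
E
```

```text
[0.55629551 0.20178056 0.27505092] [0.55626916 0.20171498 0.27492109] 0.0567903193391239
```

View pics/wyc.png

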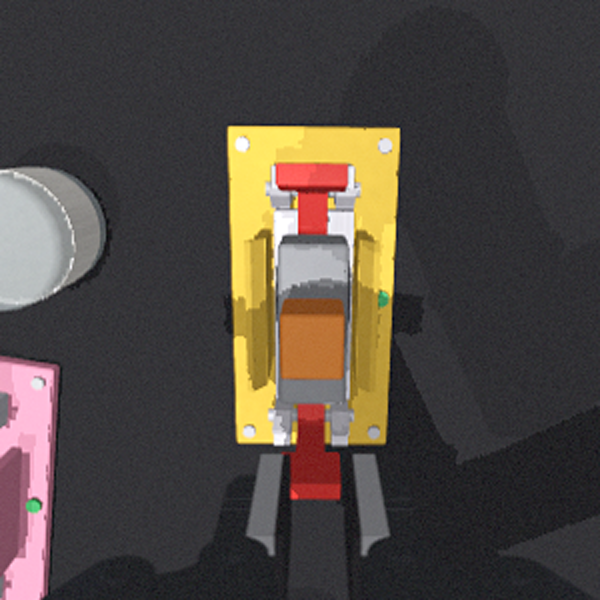

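```bash
python3 - <<'E'
from h import *
W=np.load("wy.npy",allow_pickle=True).item();S=arm.camera_model("scene");D=arm.camera_model("side")
c=lambda x,y:(x/2+160,y/2+60)
o=[(W,'pm',c(228,127),1),(W,'mm',c(400,128),1),(W,'mp',c(386,443),1),(W,'pp',c(236,443),1)]+[(W,k+'s',c(*uv),1) for k,uv in dict(pm=(242,145),mm=(385,145),mp=(374,433),pp=(249,431)).items()]
o+=[(S,'mm',(354.5,261.5),1),(S,'pm',(376,285.2),1),(S,'pp',(427.5,251),1),(D,'mm',(269.2,301),1),(D,'mp',(228.8,381.8),1),(D,'pp',(184,365),1)]
b=fit(o,(.5575,.2145,.172))[:3]
from scipy.optimize import least_squares
# grip height: triangulate top-face centre from wrist + scene + side (scene top ~ (195,83)/4, side (157,385))
ob=[(W,c(311.5,348.5)),]
g=w(b,[[0,0,.121]]);print("grip top pred",proj(W,g)-160*0, c(311.5,348.5),proj(S,g),proj(D,g))
# triangulate the rear-left etc: corner (280,380) in W <-> lever tips
print("lever tips pred crop",[((proj(W,w(b,[[x,s*(.067+.075*np.sin(.15)),.04+.075*np.cos(.15)]]))[0]-[160,60])*2).round(0) for s in(1,-1) for x in(-.016,.016)])
go(w(b,[[0,.045,.16]])[0],b[2])
E
```

```text
fit [0.5568 0.2163 0.1614 0.0413 0.0903] 
 [[-0.8, -0.6], [0.4, -0.3], [0.3, 1.0], [0.2, 0.4], [-0.0, -0.6], [0.0, 0.0], [0.1, -0.6], [0.1, -0.1], [0.6, -0.6], [0.6, -1.6], [-0.0, -0.8], [-0.2, 0.9], [-0.6, -0.4], [-0.7, 0.0]]
grip top pred [[315.46290028 234.92673665]] (315.75, 234.25) [[395.21094955 233.39737207]] [[221.61630817 302.16675526]]
lever tips pred crop [array([342., 492.]), array([279., 492.]), array([349., 175.]), array([276., 174.])]
tcp [0.5563 0.2017 0.2749] shift [-59.2  -3.2 114.9] turn [-0.001  0.     0.009] t 3.0
```

Emit:
step_arm --commands '[[[-59,-3,60],[0,0,0.009],1],[[-59,-3,115],[0,0,0.009],1],[[-59,-3,150],[0,0,0.009],1],[[-59,-3,180],[0,0,0.009],1],[[-59,-3,180],[0,0,0.009],1],[[-59,-3,180],[0,0,0.009],1]]'

```text
clock: 3.75
tcp_pos: [0.5501, 0.2616, 0.0959]
eef_rot: [[0.162, -0.987, 0.003], [-0.987, -0.162, 0.001], [-0.001, -0.003, -1.0]]
contact_force: [-0.2, -0.3, -0.1]
finger_gap: -0.0
```

```bash
cat >> h.py <<'E'
Y=(.5568,.2163,.1614); B=(.5486,-.1956,.2336)
def loc(p):
    o=arm.get_obs();d=np.array(o['tcp_pos'])-[p[0],p[1],0];c,s=np.cos(p[2]),np.sin(p[2])
    print("dock-frame tcp mm",(np.array([c*d[0]+s*d[1],-s*d[0]+c*d[1],d[2]])*1000).round(1),"yaw err",round(((np.arctan2(o['eef_rot'][1][1],o['eef_rot'][0][1])-p[2]+1.5708)%np.pi)-1.5708,3),"F",np.round(o['contact_force'],1),"gap",round(float(o['finger_gap']),3),"t",round(float(o['clock']),2))
E
python3 -c "
from h import *
loc(Y)"
```

```text
dock-frame tcp mm [ 0.7 45.8 95.9] yaw err 0.001 F [-0.2 -0.3 -0.1] gap -0.0 t 3.75
```

Emit:
step_arm --commands '[[[-13,0,1],[0,0,0],1],[[-27,0,3],[0,0,0],1],[[-40,0,9],[0,0,0],1],[[-50,0,18],[0,0,0],1],[[-56,0,24],[0,0,0],1],[[-59,0,29],[0,0,0],1],[[-60,0,31],[0,0,0],1],[[-60,0,31],[0,0,0],1]]'

```text
clock: 4.75
tcp_pos: [0.5403, 0.3207, 0.066]
eef_rot: [[0.163, -0.987, 0.003], [-0.987, -0.163, 0.0], [0.0, -0.003, -1.0]]
contact_force: [0.6, -6.4, 14.4]
finger_gap: -0.001
```

```bash
python3 -c "
from h import *
loc(Y)"
```

```text
dock-frame tcp mm [  0.5 105.7  66. ] yaw err 0.003 F [ 0.6 -6.4 14.4] gap -0.001 t 4.75
```

Emit:
step_arm --commands '[[[0,0,-55],[0,0,0],1],[[20,0,-100],[0,0,0],1],[[80,0,-100],[0,0,0],1],[[140,0,-100],[0,0,0],1],[[152,0,-95],[0,0,0],1],[[152,0,-50],[0,0,0],1],[[152,0,-30],[0,0,0],1],[[152,0,-30],[0,0,0],1]]'

```text
clock: 5.75
tcp_pos: [0.5625, 0.1712, 0.0909]
eef_rot: [[0.163, -0.987, -0.004], [-0.987, -0.163, -0.001], [0.001, 0.004, -1.0]]
contact_force: [0.7, 0.6, 0.2]
finger_gap: -0.003
```

```bash
python3 -c "
from h import *
loc(Y)"
```

```text
dock-frame tcp mm [ -1.6 -45.4  90.9] yaw err 0.002 F [0.7 0.6 0.2] gap -0.003 t 5.75
```

Emit:
step_arm --commands '[[[13,-1,-3],[0,0,0],1],[[27,-1,0],[0,0,0],1],[[40,-1,5],[0,0,0],1],[[50,-1,14],[0,0,0],1],[[56,-1,21],[0,0,0],1],[[59,-1,26],[0,0,0],1],[[61,-1,28],[0,0,0],1],[[61,-1,28],[0,0,0],1]]'

```text
clock: 6.75
tcp_pos: [0.576, 0.1099, 0.0664]
eef_rot: [[0.162, -0.987, 0.003], [-0.987, -0.162, 0.0], [0.0, -0.003, -1.0]]
contact_force: [0.4, 0.7, 7.6]
finger_gap: -0.002
```

```bash
python3 -c "
from h import *
loc(Y)"
```

```text
dock-frame tcp mm [   1.9 -108.1   66.4] yaw err 0.001 F [0.4 0.7 7.6] gap -0.002 t 6.75
```

Emit:
step_arm --commands '[[[0,0,-60],[0,0,0],1],[[-10,0,-110],[0,0,0],-1],[[-50,0,-160],[0,0,0],-1],[[-100,0,-195],[0,0,0],-1],[[-108,2,-210],[0,0,0],-1],[[-108,2,-210],[0,0,0],-1],[[-108,2,-210],[0,0,0],-1]]'

```text
clock: 7.62
tcp_pos: [0.5547, 0.2153, 0.2732]
eef_rot: [[0.161, -0.987, -0.003], [-0.987, -0.161, -0.002], [0.001, 0.003, -1.0]]
contact_force: [0.3, -0.7, -0.5]
finger_gap: 0.996
```

```bash
python3 - <<'E'
from h import *
m=arm.camera_model("wrist");im=arm.camera("wrist");loc(Y)
np.save("wy2.npy",m,allow_pickle=True)
c=im[60:360,160:460];c=cv2.resize(c,(600,600),interpolation=cv2.INTER_CUBIC);cv2.imwrite("pics/wy2c.png",c[...,::-1])
for z in (.121,.136): print(z,((proj(m,w(Y,[[a*.015,b*.016,z] for a in(-1,1) for b in(-1,1)]))-[160,60])*2).round(0).tolist())
E
```

```text
dock-frame tcp mm [ -2.2  -0.7 273.1] yaw err -0.0 F [-0.4  0.1  0.6] gap 0.997 t 7.67
0.121 [[344.0, 289.0], [343.0, 357.0], [277.0, 289.0], [278.0, 357.0]]
0.136 [[345.0, 296.0], [345.0, 367.0], [275.0, 296.0], [277.0, 367.0]]
```

View pics/wy2c.png

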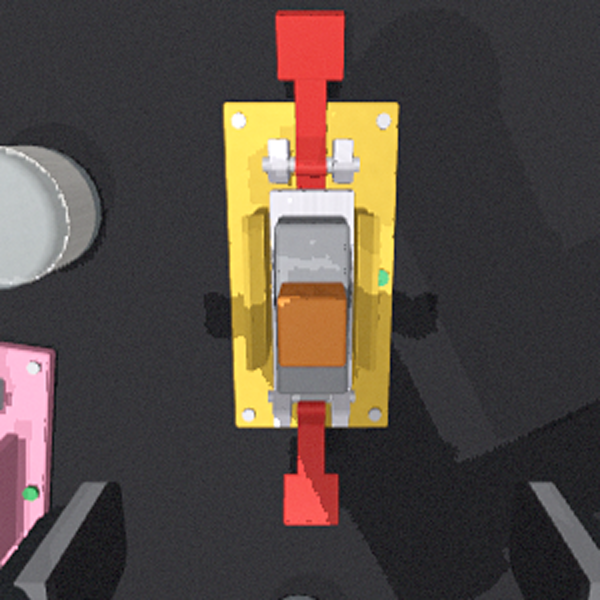

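Emit:
step_arm --commands '[[[-1,-2,60],[0,0,0],-1],[[-1,-2,110],[0,0,0],-1],[[-1,-2,150],[0,0,0],-1],[[-1,-2,167],[0,0,0],-1],[[-1,-2,167],[0,0,0],-1],[[-1,-2,167],[0,0,0],-1]]'

```text
clock: 8.43
tcp_pos: [0.5582, 0.2187, 0.1098]
eef_rot: [[0.162, -0.987, 0.003], [-0.987, -0.162, 0.001], [-0.001, -0.003, -1.0]]
contact_force: [0.5, -0.4, 0.1]
finger_gap: 1.002
```

```bash
python3 -c "
from h import *
loc(Y)"
```

```text
dock-frame tcp mm [  1.8   2.1 109.8] yaw err 0.002 F [ 0.5 -0.4  0.1] gap 1.002 t 8.43
```

Emit:
step_arm --commands '[[[2,2,3],[0,0,0],-1],[[2,2,3],[0,0,0],-1],[[2,2,3],[0,0,0],1],[[2,2,3],[0,0,0],1],[[2,2,3],[0,0,0],1],[[2,2,3],[0,0,0],1],[[2,2,3],[0,0,0],1]]' --force 60

```text
clock: 9.3
tcp_pos: [0.5557, 0.2162, 0.1054]
eef_rot: [[0.163, -0.987, 0.001], [-0.987, -0.163, 0.0], [-0.0, -0.001, -1.0]]
contact_force: [0.2, 0.1, 1.1]
finger_gap: 0.344
```

```bash
python3 -c "
from h import *
loc(Y)"
```

```text
dock-frame tcp mm [ -1.1   0.  105.4] yaw err 0.002 F [0.2 0.1 1.1] gap 0.344 t 9.3
```

Emit:
step_arm --commands '[[[0,0,-10],[0,0,0],1],[[0,0,-30],[0,0,0],1],[[0,0,-60],[0,0,0],1],[[0,0,-90],[0,0,0],1],[[0,0,-115],[0,0,0],1],[[0,0,-130],[0,0,0],1],[[0,0,-130],[0,0,0],1]]'

```text
clock: 10.18
tcp_pos: [0.5553, 0.2161, 0.2354]
eef_rot: [[0.162, -0.987, 0.0], [-0.987, -0.162, 0.001], [-0.001, -0.0, -1.0]]
contact_force: [-0.5, -0.3, -5.7]
finger_gap: 0.344
```

```bash
python3 -c "
from h import *
loc(Y);go([B[0],B[1],.235],B[2])"
```

```text
dock-frame tcp mm [ -1.6   0.  235.4] yaw err 0.001 F [-0.5 -0.3 -5.7] gap 0.344 t 10.18
tcp [0.5553 0.2161 0.2354] shift [4.052e+02 7.330e+01 1.000e-01] turn [-0.     0.001 -0.071] t 10.18
```

Emit:
step_arm --commands '[[[30,5,0],[0,0,0],1],[[85,15,0],[0,0,-0.02],1],[[145,26,0],[0,0,-0.04],1],[[205,37,0],[0,0,-0.06],1],[[265,48,0],[0,0,-0.071],1],[[325,59,0],[0,0,-0.071],1],[[375,68,0],[0,0,-0.071],1],[[400,72,0],[0,0,-0.071],1]]'

```text
clock: 11.18
tcp_pos: [0.5476, -0.1927, 0.2329]
eef_rot: [[0.229, -0.973, -0.004], [-0.973, -0.229, 0.001], [-0.002, 0.004, -1.0]]
contact_force: [-0.1, 0.2, -5.3]
finger_gap: 0.343
```

Emit:
step_arm --commands '[[[5,1,0],[0,0,0],1],[[5,1,0],[0,0,0],1],[[5,1,0],[0,0,0],1]]'

```text
clock: 11.55
tcp_pos: [0.5493, -0.1944, 0.2346]
eef_rot: [[0.233, -0.972, -0.001], [-0.972, -0.233, 0.001], [-0.001, 0.001, -1.0]]
contact_force: [-0.3, 0.1, -4.5]
finger_gap: 0.342
```

```bash
python3 - <<'E'
from h import *
loc(B)
m=arm.camera_model("wrist");im=arm.camera("wrist");loc(B)
np.save("wb3.npy",m,allow_pickle=True)
c=im[60:360,160:460];c=cv2.resize(c,(600,600),interpolation=cv2.INTER_CUBIC);cv2.imwrite("pics/wb3c.png",c[...,::-1])
print(((proj(m,w(B,list(C.values())))-[160,60])*2).round(0).tolist())
E
```

```text
dock-frame tcp mm [  0.9   1.  234.6] yaw err 0.002 F [-0.3  0.1 -4.5] gap 0.342 t 11.55
dock-frame tcp mm [  1.1   0.9 234.9] yaw err 0.002 F [ 0.1  0.2 -4.8] gap 0.344 t 11.6
[[220.0, 93.0], [417.0, 93.0], [401.0, 450.0], [235.0, 450.0]]
```

View pics/wb3c.png

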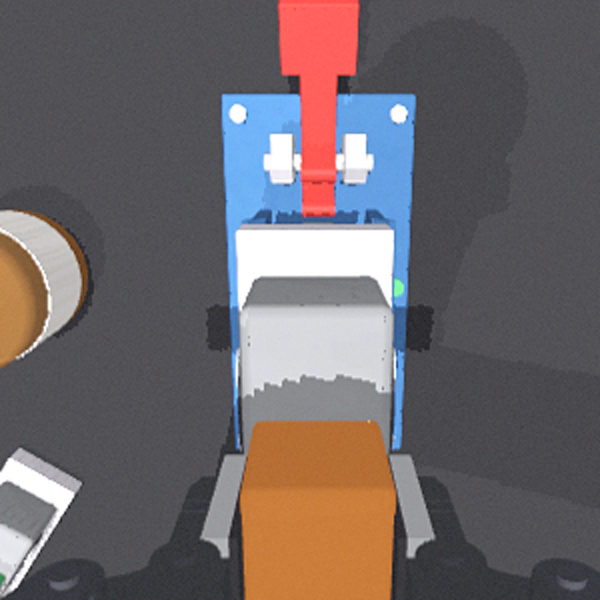

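```bash
python3 - <<'E'
from h import *
m=np.load("wb3.npy",allow_pickle=True).item()
for uv in [(236,226),(394,227)]:
    p=ray(m,(uv[0]/2+160,uv[1]/2+60),.1905);d=p-[B[0],B[1],0];c,s=np.cos(B[2]),np.sin(B[2]);print((np.array([c*d[0]+s*d[1],-s*d[0]+c*d[1]])*1000).round(1))
loc(B)
E
```

```text
[ 23.3 -55. ]
[-20.3 -54.7]
dock-frame tcp mm [  1.1   0.9 234.9] yaw err 0.002 F [ 0.1  0.2 -4.8] gap 0.344 t 11.6
```

Emit:
step_arm --commands '[[[0,1,30],[0,0,0],1],[[0,1,60],[0,0,0],1],[[0,1,85],[0,0,0],1],[[0,1,100],[0,0,0],1],[[0,1,110],[0,0,0],1],[[0,1,118],[0,0,0],1],[[0,1,122],[0,0,0],1],[[0,1,122],[0,0,0],1]]'

```text
clock: 12.6
tcp_pos: [0.5485, -0.1958, 0.1133]
eef_rot: [[0.232, -0.973, 0.0], [-0.973, -0.232, -0.0], [0.0, -0.0, -1.0]]
contact_force: [0.3, -0.1, -5.2]
finger_gap: 0.342
```

```bash
python3 -c "
from h import *
loc(B)"
```

```text
dock-frame tcp mm [-1.000e-01 -2.000e-01  1.133e+02] yaw err 0.0 F [ 0.3 -0.1 -5.2] gap 0.342 t 12.6
```

Emit:
step_arm --commands '[[[0,0,3],[0,0,0],1],[[0,0,5],[0,0,0],1],[[0,0,7],[0,0,0],1],[[0,0,8],[0,0,0],1],[[0,0,8],[0,0,0],1],[[0,0,8],[0,0,0],1]]'

```text
clock: 13.35
tcp_pos: [0.5485, -0.1957, 0.1052]
eef_rot: [[0.232, -0.973, 0.0], [-0.973, -0.232, -0.0], [0.0, -0.0, -1.0]]
contact_force: [-0.5, 0.6, -5.8]
finger_gap: 0.34
```

```bash
python3 -c "
from h import *
loc(B)"
```

```text
dock-frame tcp mm [-1.000e-01 -1.000e-01  1.052e+02] yaw err 0.0 F [-0.5  0.6 -5.8] gap 0.34 t 13.35
```

Emit:
step_arm --commands '[[[0,0,1],[0,0,0],1],[[0,0,2],[0,0,0],1],[[0,0,2.5],[0,0,0],1],[[0,0,2.5],[0,0,0],1]]'

```text
clock: 13.85
tcp_pos: [0.5486, -0.1958, 0.1031]
eef_rot: [[0.232, -0.973, 0.0], [-0.973, -0.232, -0.0], [0.0, -0.0, -1.0]]
contact_force: [-0.9, 0.2, -1.5]
finger_gap: 0.342
```

```bash
python3 -c "
from h import *
loc(B)"
```

```text
dock-frame tcp mm [-1.000e-01 -2.000e-01  1.031e+02] yaw err 0.001 F [-0.9  0.2 -1.5] gap 0.342 t 13.85
```

Contact: the load has nearly gone off the gripper. Next I release and raise.

Emit:
step_arm --commands '[[[0,0,0.5],[0,0,0],1],[[0,0,0.5],[0,0,0],-1],[[0,0,0.5],[0,0,0],-1],[[0,0,0.5],[0,0,0],-1],[[0,0,0.5],[0,0,0],-1],[[0,0,-30],[0,0,0],-1],[[0,0,-80],[0,0,0],-1],[[0,0,-120],[0,0,0],-1]]'

```text
clock: 14.85
tcp_pos: [0.5488, -0.1959, 0.2246]
eef_rot: [[0.232, -0.973, 0.001], [-0.973, -0.232, -0.0], [0.001, -0.001, -1.0]]
contact_force: [0.4, 1.0, -0.7]
finger_gap: 1.005
```

Emit:
step_arm --commands '[[[0,0,-40],[0,0,0],1],[[0,0,-50],[0,0,0],1],[[0,0,-50],[0,0,0],1],[[0,0,-50],[0,0,0],1]]'

```text
clock: 15.35
tcp_pos: [0.5476, -0.1955, 0.2708]
eef_rot: [[0.232, -0.973, -0.003], [-0.973, -0.232, 0.001], [-0.002, 0.003, -1.0]]
contact_force: [0.0, -0.3, -0.1]
finger_gap: 0.142
```

```bash
python3 - <<'E'
from h import *
m=arm.camera_model("wrist");im=arm.camera("wrist");loc(B)
c=im[60:360,160:460];c=cv2.resize(c,(600,600),interpolation=cv2.INTER_CUBIC);cv2.imwrite("pics/wb4c.png",c[...,::-1])
for z in (.132,.136): print(z,((proj(m,w(B,[[a*.015,b*.016,z] for a in(-1,1) for b in(-1,1)]))-[160,60])*2).round(0).tolist())
for q in (.8,.9,1.): print(q,((proj(m,w(B,[[a*.016,b*(.067+.075*np.sin(.15+q)),.04+.075*np.cos(.15+q)] for a in(-1,1) for b in(-1,1)]))-[160,60])*2).round(0).tolist())
E
```

```text
dock-frame tcp mm [-8.000e-01  2.000e-01  2.707e+02] yaw err 0.0 F [ 0.3 -0.5 -0.2] gap 0.054 t 15.4
0.132 [[349.0, 292.0], [348.0, 363.0], [279.0, 292.0], [280.0, 363.0]]
0.136 [[349.0, 294.0], [348.0, 366.0], [278.0, 294.0], [280.0, 366.0]]
0.8 [[349.0, 22.0], [343.0, 524.0], [277.0, 22.0], [286.0, 524.0]]
0.9 [[349.0, 14.0], [342.0, 524.0], [278.0, 14.0], [287.0, 524.0]]
1.0 [[348.0, 9.0], [342.0, 523.0], [279.0, 9.0], [287.0, 523.0]]
```

View pics/wb4c.png

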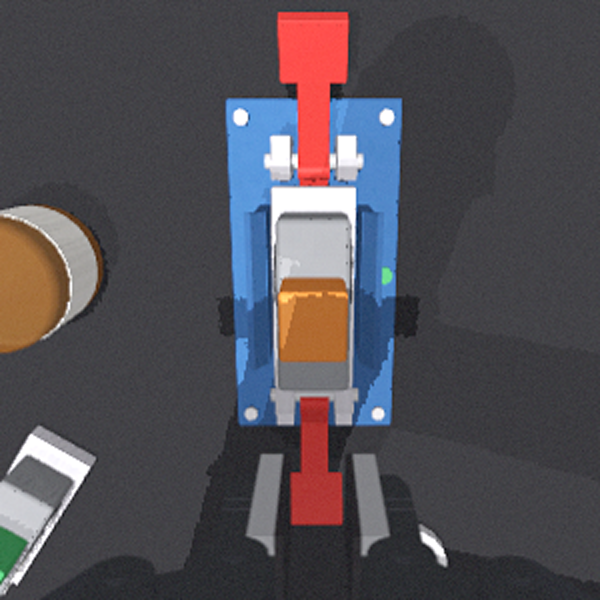

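Emit:
step_arm --commands '[[[-60,0,0],[0,0,0],1],[[-120,-1,20],[0,0,0],1],[[-158,-1,60],[0,0,0],1],[[-158,-1,120],[0,0,0],1],[[-158,-1,175],[0,0,0],1],[[-158,-1,215],[0,0,0],1],[[-158,-1,225],[0,0,0],1],[[-158,-1,225],[0,0,0],1]]'

```text
clock: 16.4
tcp_pos: [0.5129, -0.0419, 0.0474]
eef_rot: [[0.232, -0.973, -0.001], [-0.973, -0.232, -0.001], [0.0, 0.001, -1.0]]
contact_force: [0.1, -0.2, 0.3]
finger_gap: 0.002
```

```bash
python3 -c "
from h import *
loc(B)"
```

```text
dock-frame tcp mm [  0.8 157.8  47.4] yaw err 0.001 F [ 0.1 -0.2  0.3] gap 0.002 t 16.4
```

Emit:
step_arm --commands '[[[12,0,0],[0,0,0],1],[[19,0,-14],[0,0,0],1],[[31,0,-28],[0,0,0],1],[[46,0,-38],[0,0,0],1],[[56,0,-43],[0,0,0],1],[[62,0,-45],[0,0,0],1],[[66,0,-45],[0,0,0],1],[[66,0,-45],[0,0,0],1]]'

```text
clock: 17.4
tcp_pos: [0.5285, -0.1058, 0.0946]
eef_rot: [[0.231, -0.973, 0.002], [-0.973, -0.231, 0.001], [-0.001, -0.002, -1.0]]
contact_force: [-2.9, 6.9, 4.4]
finger_gap: -0.001
```

```bash
python3 -c "
from h import *
loc(B)"
```

```text
dock-frame tcp mm [ 1.2 92.  94.6] yaw err -0.0 F [-2.9  6.9  4.4] gap -0.001 t 17.4
```

Emit:
step_arm --commands '[[[2,0,0],[0,0,0],1],[[4,0,0],[0,0,0],1],[[4,0,0],[0,0,0],1]]'

```text
clock: 17.77
tcp_pos: [0.5286, -0.1066, 0.0946]
eef_rot: [[0.231, -0.973, 0.001], [-0.973, -0.231, 0.005], [-0.005, -0.002, -1.0]]
contact_force: [-6.8, 20.3, 9.6]
finger_gap: -0.002
```

```bash
python3 -c "
from h import *
loc(B)"
```

```text
dock-frame tcp mm [ 1.1 91.2 94.6] yaw err -0.0 F [-6.8 20.3  9.6] gap -0.002 t 17.77
```

Emit:
step_arm --commands '[[[-25,0,0],[0,0,0],1],[[-30,0,-50],[0,0,0],1],[[0,0,-85],[0,0,0],1],[[60,0,-90],[0,0,0],1],[[120,0,-90],[0,0,0],1],[[180,0,-90],[0,0,0],1],[[240,0,-90],[0,0,0],1],[[247,0,-80],[0,0,0],1]]'

```text
clock: 18.77
tcp_pos: [0.5865, -0.3552, 0.1735]
eef_rot: [[0.227, -0.974, 0.003], [-0.974, -0.227, -0.002], [0.003, -0.002, -1.0]]
contact_force: [0.1, 0.3, -0.3]
finger_gap: -0.003
```

Emit:
step_arm --commands '[[[0,0,0],[0,0,0],1],[[0,0,50],[0,0,0],1],[[0,0,100],[0,0,0],1],[[0,0,127],[0,0,0],1],[[0,0,127],[0,0,0],1],[[0,0,127],[0,0,0],1]]'

```text
clock: 19.52
tcp_pos: [0.5876, -0.3499, 0.048]
eef_rot: [[0.234, -0.972, 0.003], [-0.972, -0.234, -0.002], [0.002, -0.003, -1.0]]
contact_force: [0.1, -0.0, 0.0]
finger_gap: 0.003
```

```bash
python3 -c "
from h import *
loc(B)"
```

```text
dock-frame tcp mm [   2.3 -159.1   48. ] yaw err 0.002 F [ 0.1 -0.   0. ] gap 0.003 t 19.52
```

Emit:
step_arm --commands '[[[-13,2,0],[0,0,0],1],[[-20,2,-14],[0,0,0],1],[[-32,2,-28],[0,0,0],1],[[-47,2,-38],[0,0,0],1],[[-58,2,-43],[0,0,0],1],[[-64,2,-45],[0,0,0],1],[[-68,2,-45],[0,0,0],1],[[-68,2,-45],[0,0,0],1]]'

```text
clock: 20.52
tcp_pos: [0.5696, -0.2878, 0.0913]
eef_rot: [[0.232, -0.973, 0.003], [-0.973, -0.232, -0.005], [0.006, -0.002, -1.0]]
contact_force: [1.3, -15.3, -2.0]
finger_gap: 0.001
```

```bash
python3 -c "
from h import *
loc(B)"
```

```text
dock-frame tcp mm [ -0.9 -94.5  91.3] yaw err 0.001 F [  1.3 -15.3  -2. ] gap 0.001 t 20.52
```

Emit:
step_arm --commands '[[[-2,0,0],[0,0,0],1],[[-4,0,0],[0,0,0],1],[[-5,0,0],[0,0,0],1],[[-5,0,0],[0,0,0],1]]'

```text
clock: 21.02
tcp_pos: [0.5696, -0.2871, 0.0915]
eef_rot: [[0.232, -0.973, 0.006], [-0.973, -0.232, -0.01], [0.012, -0.004, -1.0]]
contact_force: [4.2, -28.5, -7.7]
finger_gap: 0.0
```

```bash
python3 -c "
from h import *
loc(B)"
```

```text
dock-frame tcp mm [ -0.8 -93.9  91.5] yaw err 0.0 F [  4.2 -28.5  -7.7] gap 0.0 t 21.02
```

Emit:
step_arm --commands '[[[15,0,0],[0,0,0],1],[[35,0,-30],[0,0,0],1],[[35,0,-90],[0,0,0],1],[[10,0,-140],[0,0,0],1],[[-50,0,-180],[0,0,0],1],[[-85,0,-180],[0,0,0],1],[[-90,0,-180],[0,0,0],1],[[-90,0,-180],[0,0,0],1]]'

```text
clock: 22.02
tcp_pos: [0.5463, -0.1914, 0.2702]
eef_rot: [[0.233, -0.972, -0.001], [-0.972, -0.233, 0.001], [-0.001, 0.001, -1.0]]
contact_force: [-0.8, 0.1, -0.3]
finger_gap: 0.007
```

```bash
python3 - <<'E'
from h import *
m=arm.camera_model("wrist");im=arm.camera("wrist");loc(B)
D=arm.camera_model("side");s=arm.camera("side")
c=cv2.resize(im[60:360,160:460],(500,500),interpolation=cv2.INTER_CUBIC)
d=cv2.resize(s[150:250,280:360],(300,375),interpolation=cv2.INTER_CUBIC);d=np.vstack([d,np.zeros((125,300,3),np.uint8)])
cv2.imwrite("pics/wb5.png",np.hstack([c,d])[...,::-1])
k=500/300
for z in (.121,.125): print(z,((proj(m,w(B,[[a*.015,b*.016,z] for a in(-1,1) for b in(-1,1)]))-[160,60])*k).round(0).tolist())
for q in (0,.1,.2): 
  P=w(B,[[a*.016,b*(.067+.075*np.sin(.15+q)),.04+.075*np.cos(.15+q)] for a in(-1,1) for b in(-1,1)])
  print(q,((proj(m,P)-[160,60])*k).round(0).tolist(),((proj(D,P)-[280,150])*3.75).round(0).tolist())
E
```

```text
dock-frame tcp mm [ -1.3   4.  269.9] yaw err 0.001 F [ 0.4  0.  -0.5] gap -0.001 t 22.07
0.121 [[290.0, 231.0], [289.0, 289.0], [233.0, 231.0], [234.0, 289.0]]
0.125 [[290.0, 233.0], [289.0, 291.0], [233.0, 233.0], [234.0, 291.0]]
0 [[293.0, 108.0], [289.0, 386.0], [230.0, 107.0], [235.0, 386.0]] [[220.0, 64.0], [162.0, 215.0], [175.0, 55.0], [113.0, 205.0]]
0.1 [[293.0, 92.0], [288.0, 396.0], [230.0, 92.0], [235.0, 396.0]] [[222.0, 59.0], [159.0, 224.0], [177.0, 51.0], [109.0, 214.0]]
0.2 [[293.0, 77.0], [288.0, 405.0], [230.0, 77.0], [235.0, 405.0]] [[225.0, 55.0], [156.0, 234.0], [180.0, 47.0], [106.0, 224.0]]
```

View pics/wb5.png

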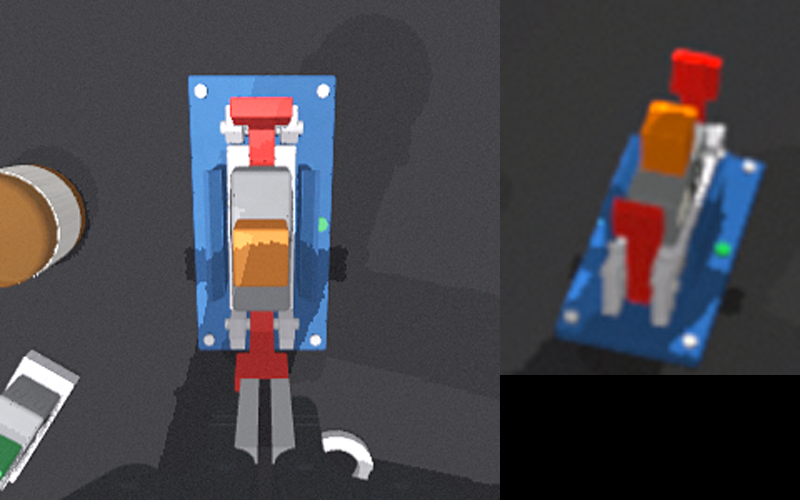

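```bash
python3 -c "
from h import *
print(arm.finish_job());loc(B)"
```

```text
the job is handed in; nothing more can be done
None
the job is handed in; nothing more can be done
```

The module is now in the blue dock and looks fully home with both levers in. I handed the job in at about 22 s of the 67 s allowed, and no verdict is reported.

**What I did:**
- I pried the module up with both levers of the smaller yellow dock.
- I lifted it out by the orange grip and lowered it onto the blue dock's open levers.
- I released it there once the load had nearly left the gripper, then swung both blue levers in until they met a stiff stop (about 23 and 30 N).

**Last checks, from wrist and side pictures:**
- **Module:** its grip top sits where it should for a fully home module, to within about 1–2 mm.
- **Levers:** both read about 0.01–0.03 rad, below the 0.12 limit.
- **Clearance:** the gripper was clear of everything at 0.27 m. The bystanders still in view (red-capped bottle, green module, ring) looked in place; I did not check the others at the end.

**Disagreement:** the two blue levers stopped at slightly different distances from the dock's centre, 91 mm and 94 mm. I put this down to small position errors, because the pictures show both levers fully in.

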